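# Rock the large scooter wheel to feel for hub play

## Robot

A 7-joint arm with a two-finger parallel gripper is mounted at the origin on the work surface. World frame = base frame: x ahead of the robot, y to its left, z up, the work surface at z = 0. Lengths are in m, angles in degrees, forces in N, time in s.
With the tool pointing down it reaches from about 0.425 to 0.975 m from the base axis. Payload 16.7 kg.
Tool frame: the origin (TCP) lies midway between the tips of the shut fingers; the grasp point (between the pads) lies behind it (bot.grasp_offset is the z of the grasp point in the tool frame, in m); z points along the fingers, x is the direction in which the jaws open and shut, and the axes are right-handed (so a half turn about z gives the same grasp; the last joint's range is limited). The gripper opens to 85 mm and grips with 20 to 120 N. Pads are 22 mm wide; open, the fingers measure 114 mm over their backs; the gripper's body (76 mm by 85 mm) begins 54 mm behind the grasp point. The pads swing forward as they close: fully open they stand 13 mm farther back than shut.
Start: joints at [-83.623, 24.414, 4.234, 92.017, -1.954, 63.644, -3.845], TCP at [0.174, 0.652, 0.231] pointing down, gripper open.
Joint ranges: [-163.25, 163.25], [-28.42, 122.38], [-70.27, 78.77], [12.13, 141.07], [-58.53, 238.53], [9.26, 117.41], [-156.51, 156.51]. Speed limits (degrees/s): [108.29, 108.29, 136.94, 136.94, 172.46, 172.46, 172.46].

## Interface

Orientations are given as a 3x3 rotation matrix whose columns are the frame's x, y, z axes.
In Python, from bench import bot gives the robot as it stands.
- The arm moves only by the tool play_rows, never from a script. Its argument "series" is a list of rows, each a list of 5 numbers: the finger opening in m, from 0 to 0.0854, then the shift along the tool's x, y, z in m, then the turn about the tool's z in rad. In form: [[hand, x, y, z, roll], ...]. A call has 1 to 5 rows; each row shifts and turns the commanded pose from where the row before left it, along the tool's axes as they then stand; what a row does not reach is not made up. A row lasts 1/8 s, in which the tool goes at most 62.5 mm and 10.7 degrees, less where a joint would pass 70% of its speed; a pose out of reach is approached as far as the arm can. A call with a gripper value outside its range is refused whole. The fingers move at their own pace and stop on an object; the grip force is fixed at half the most. Time passes only in rows, so rows that do not move let the fingers close. It gives the time, the measured TCP pose, the force and the opening at its end, in the units of the state.
- bot.sense(): the state, without advancing time (a new reading comes with each control period).
- bot.read_camera(name): name is "scene" or "top" or "wrist"; returns (picture, depth): 480x640x3 uint8, red, green, blue; 480x640 float32, m along the optical axis (not along the pixel's ray), 0 where there is no reading.
- bot.camera_params(name): a dict with "fx", "fy", "cx", "cy" (pixels), "rvec" (rotation vector, rad) and "tvec" (3), from world to camera coordinates, as OpenCV has them; the wrist camera has in their place "hand_eye" (4x4, takes a point from camera to tool coordinates, whose origin is the TCP and whose axes are the tool frame's). Camera axes: x right, y down, z forward; pixel columns grow to the right and rows downward; lengths in m; the calibration is good to about 2 mm. A picture is of the moment at which its call begins: read the wrist's pose just before it. camera_params takes no time and is no camera call.
- bot.finish_job(): hands the job in, once; it reports no verdict.
Trained networks look in the newest picture that a camera, given by its name, has taken for a name from the list of things; names that differ only in an ending like _2 or _b are one class to them, and where a whole thing is asked for, a point or a joint stands for the part that bears it (a point fixed in the world has none). Each returns a list of dicts, best first, with "p" (0 to 1); they miss things now and then, are a little off and sometimes report something else, mostly with a low value. They report only what shows in the picture. A call takes as long as a camera call. They do not tell look-alikes from the thing itself.
- bot.look_for(camera, name): "centre" ([x, y, z] in m, in world coordinates, good to about 4 mm: the middle of the surface that is visible of it).
- bot.place_of(camera, name): "centre" ([x, y, z] in m, in world coordinates, good to about 4 mm: a listed point, or the origin of a listed thing).
The state is a dict: "clock": time; "joint_pos": joint angles; "joint_velocities": joint speeds; "joint_efforts": joint torques, N m; "position": TCP position; "tool_rot": TCP orientation; "contact_force": force on the tool from outside, world axes, zero at the start; "moment": the same for the moment, N m; "gripper_width": finger opening in m.
Only numpy, scipy, OpenCV 4.12 (cv2) and the standard library are available. Lean on these libraries where they do the work, as an engineer would, in place of code of your own. Each camera call takes 0.05 s, during which the arm holds its last target. There are 200 camera calls.

## Task

Check the hub of the larger wheel for bearing play: rock the top of the wheel sideways along its axle, first away from the robot as far as it goes, then towards the robot as far as it goes, resting a moment at each side. Then set the wheel upright again and let go of it. Do not rock the smaller wheel.

Things in the scene. Friction and masses are not known exactly. Their poses are not given: they have to be found in the camera images.
- large_stand: Fixed plywood stand with the larger wheel: five-spoke, black tyre, 150 mm diameter, 28 mm wide. Origin: centre of its underside. z up; x along the level axle, away from the robot within 35 degrees. Hub centre 100 mm above the origin, upright tyre top 175 mm. Base 150 (x) by 120 by 15 mm; two cheeks 50 mm wide, 36 to 48 mm from the origin in x either side, up to 114 mm. May be left or right.
- large_rock (a joint): Tilt of the larger wheel in its loose hub (rad), about the level axis through the hub centre along the stand's y. 0 upright; positive: top leans along stand +x, away from the robot; negative: towards it. Stops at -0.28 and 0.28 (tyre top 20 mm off the middle). Light friction (1 to 2 N at the tyre), no spring, stays where left. Starts off upright. The wheel also spins on its axle; no matter.
- small_stand: Similar stand with the smaller wheel, a solid disc with black tyre, 104 mm diameter, 24 mm wide; leave it alone. Origin: centre of its underside; z up; x along its axle, away from the robot within 35 degrees. Hub centre 78 mm above the origin, tyre top 130 mm; base 130 by 100 mm.
- small_rock (a joint): Rocking of the smaller wheel in its hub, in rad, of the same kind: 0 = upright, stops at -0.28 and +0.28; it begins close to upright and must stay so.
Things that resemble listed ones, but are neither listed nor needed, are in the scene too. What is shaped like the large_stand but blue or purple is not meant.

How it is judged:
By the outcome, as a careful person would: the job done as asked, in the order asked, and still so for the second after the job is handed in, with the robot touching nothing.
It also fails if it takes over 34 s, if anything falls off the work surface, if the arm or the gripper's body presses on something with over 40 N, if the wrist force passes 120 N, or if a joint passes its speed limit or range.

## Working session

There is one attempt and no reset: what is moved stays moved. The work goes in short steps, Python scripts to look and compute and a tool call to move; the robot and the scene stay as the last step left them, time stands still between calls to the robot, and variables do not carry over. Pictures are saved under pics/ and viewed, about 8 in all and at most 12, crops included, and the job is handed in when it is done.

Besides the shell and the picture viewer there is one more tool, called after "Request:" as name(argument=value, ...), one argument or row to a line, values as JSON. play_rows: Moves the arm, as the interface text tells. Its arguments: {"type":"object","properties":{"series":{"type":"array"}},"required":["series"]}

```bash
mkdir -p pics
cat > h.py <<'E'
import numpy as np, cv2
from bench import bot
def snap(n,f):
    p,d=bot.read_camera(n); cv2.imwrite(f'pics/{f}.png',p[:,:,::-1]); np.save(f'pics/{f}.npy',d); return p,d
def cloud(n,d):
    c=bot.camera_params(n); v,u=np.mgrid[0:480,0:640]
    P=np.stack([(u-c['cx'])/c['fx']*d,(v-c['cy'])/c['fy']*d,d],-1)
    R=cv2.Rodrigues(np.array(c['rvec'],float))[0]
    return (P-np.array(c['tvec']).ravel())@R
E
python3 - <<'E'
from h import *
s=bot.sense(); print(s['clock'],s['position'],s['tool_rot'],s['contact_force'],bot.grasp_offset)
for n in ['scene','top']:
    snap(n,n+'0')
    for t in ['large_stand','small_stand']: print(n,t,bot.place_of(n,t))
    print(n,bot.look_for(n,'large_rock'))
a=cv2.imread('pics/scene0.png');b=cv2.imread('pics/top0.png')
E
```

```text
0.0 [0.1739639  0.65177258 0.23060678] [[ 2.57909175e-01  9.66169128e-01 -2.69637455e-04]
 [ 9.66168293e-01 -2.57909307e-01 -1.27238236e-03]
 [-1.29887857e-03  6.76439259e-05 -9.99999154e-01]] [ 0.13328321 -0.50584449 -0.50515025] -0.0187
scene large_stand [{'centre': [0.2551, -0.247, -0.0013], 'p': 0.91}, {'centre': [0.3443, 0.1413, -0.0], 'p': 0.62}, {'centre': [0.5934, 0.1516, 0.0052], 'p': 0.6}, {'centre': [0.8039, 0.1809, 0.0018], 'p': 0.58}, {'centre': [0.3139, 0.5473, -0.0011], 'p': 0.56}]
scene small_stand [{'centre': [0.531, -0.1906, -0.0036], 'p': 0.88}]
scene [{'centre': [0.3519, 0.1471, 0.1157], 'p': 0.85}, {'centre': [0.605, 0.1415, 0.117], 'p': 0.71}, {'centre': [0.3252, 0.5318, 0.1196], 'p': 0.58}, {'centre': [0.2625, -0.2458, 0.1128], 'p': 0.57}, {'centre': [0.8164, 0.1747, 0.1186], 'p': 0.56}]
top large_stand [{'centre': [0.3162, 0.541, -0.0038], 'p': 0.97}, {'centre': [0.5975, 0.1487, -0.0025], 'p': 0.82}, {'centre': [0.8087, 0.1813, 0.0009], 'p': 0.81}, {'centre': [0.2509, -0.2449, -0.0003], 'p': 0.76}, {'centre': [0.3394, 0.1432, 0.0007], 'p': 0.68}]
top small_stand []
top [{'centre': [0.2513, -0.2316, 0.148], 'p': 0.93}, {'centre': [0.341, 0.1442, 0.1637], 'p': 0.88}, {'centre': [0.7937, 0.1818, 0.1245], 'p': 0.86}, {'centre': [0.314, 0.5296, 0.1614], 'p': 0.68}, {'centre': [0.591, 0.1528, 0.1347], 'p': 0.61}]
```

View pics/scene0.png

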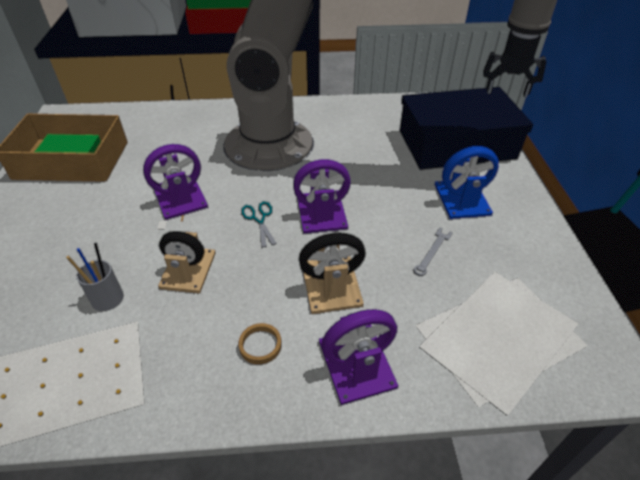

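View pics/top0.png

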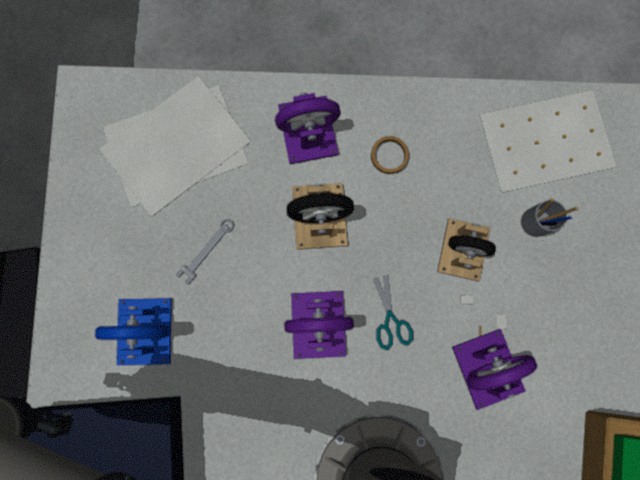

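Candidates for the large stand: plywood with a black five-spoke tyre at scene (333,265) / top (320,208); purple stands at scene (322,195), (360,350), (173,180); a blue one at (470,180). The small disc wheel is at scene (183,260). Only the plywood one at about (0.595, 0.15) fits. I'll confirm it in a crop and measure its yaw and tilt.

Run:
```python
from h import *
pic=cv2.imread('pics/top0.png'); d=np.load('pics/top0.npy'); W=cloud('top',d)
a=cv2.resize(cv2.imread('pics/scene0.png')[220:320,280:390],None,fx=4,fy=4,interpolation=2)
b=cv2.resize(pic[170:260,275:365],None,fx=4.444,fy=4.444,interpolation=2)
cv2.imwrite('pics/crop1.png',np.hstack([a[:400],b[:400,:360]]))
near=(np.hypot(W[...,0]-.595,W[...,1]-.15)<.12)&(d>0)
hsv=cv2.cvtColor(pic,cv2.COLOR_BGR2HSV)
base=near&(W[...,2]>.006)&(W[...,2]<.024)&(hsv[...,1]>60)
print(base.sum(),cv2.minAreaRect(W[base][:,:2].astype(np.float32)*1000))
for n in ['top','scene']:
    p=cv2.imread(f'pics/{n}0.png'); dd=np.load(f'pics/{n}0.npy'); w=cloud(n,dd)
    m=(np.hypot(w[...,0]-.595,w[...,1]-.15)<.13)&(dd>0)&(p.max(2)<70)&(w[...,2]>.08)
    q=w[m]; c=q.mean(0); 
    print(n,m.sum(),c,q.min(0),q.max(0)); t=q[q[:,2]>.150]; print(' top part',len(t),t.mean(0) if len(t) else '')
    if len(t): print(cv2.minAreaRect(q[:,:2].astype(np.float32)*1000))
    for z in np.arange(.08,.19,.01):
        k=q[abs(q[:,2]-z)<.005]
        if len(k)>4: print('  %.2f'%z,len(k),k.mean(0).round(4),k.min(0).round(3),k.max(0).round(3))
```

```text
1291 ((593.1778564453125, 148.55673217773438), (150.09426879882812, 118.31437683105469), 5.93204402923584)
top 1068 [0.59325527 0.14897219 0.14965127] [0.53855306 0.07561854 0.08022459] [0.63174026 0.22015847 0.17932951]
 top part 676 [0.59727625 0.14974439 0.16585488]
((591.4736938476562, 148.27801513671875), (125.6201171875, 99.00144958496094), 59.724178314208984)
  0.08 20 [0.5682 0.1388 0.0824] [0.544 0.083 0.08 ] [0.593 0.207 0.085]
  0.09 29 [0.5725 0.1445 0.0904] [0.54  0.081 0.085] [0.628 0.212 0.095]
  0.10 56 [0.5838 0.1403 0.0997] [0.539 0.076 0.095] [0.632 0.214 0.105]
  0.11 45 [0.5834 0.146  0.1097] [0.54  0.076 0.105] [0.629 0.22  0.115]
  0.12 47 [0.5867 0.1446 0.1205] [0.574 0.077 0.115] [0.608 0.22  0.125]
  0.13 53 [0.5894 0.1504 0.1306] [0.576 0.08  0.125] [0.614 0.218 0.135]
  0.14 85 [0.5912 0.1527 0.1404] [0.577 0.083 0.135] [0.617 0.215 0.145]
  0.15 124 [0.5943 0.1508 0.1502] [0.577 0.089 0.145] [0.616 0.211 0.155]
  0.16 193 [0.5959 0.151  0.1603] [0.58  0.099 0.155] [0.616 0.2   0.165]
  0.17 372 [0.5984 0.1493 0.1699] [0.583 0.108 0.165] [0.614 0.189 0.175
[... 447 characters left out ...]
 [0.563 0.08  0.085] [0.639 0.215 0.095]
  0.10 37 [0.6114 0.1384 0.0998] [0.589 0.078 0.095] [0.641 0.22  0.105]
  0.11 45 [0.6112 0.1349 0.1107] [0.601 0.076 0.105] [0.619 0.219 0.115]
  0.12 44 [0.6113 0.1393 0.1204] [0.6   0.078 0.115] [0.619 0.218 0.125]
  0.13 62 [0.6113 0.1321 0.1302] [0.599 0.079 0.125] [0.622 0.216 0.135]
  0.14 87 [0.6118 0.1354 0.1403] [0.595 0.083 0.135] [0.623 0.215 0.145]
  0.15 120 [0.6115 0.1418 0.1505] [0.593 0.09  0.145] [0.622 0.208 0.155]
  0.16 190 [0.6118 0.1463 0.1605] [0.593 0.096 0.155] [0.622 0.201 0.165]
  0.17 289 [0.6088 0.1483 0.1703] [0.595 0.109 0.165] [0.62  0.187 0.175]
  0.18 29 [0.604  0.1482 0.1762] [0.597 0.132 0.175] [0.612 0.161 0.178]
```

View pics/crop1.png

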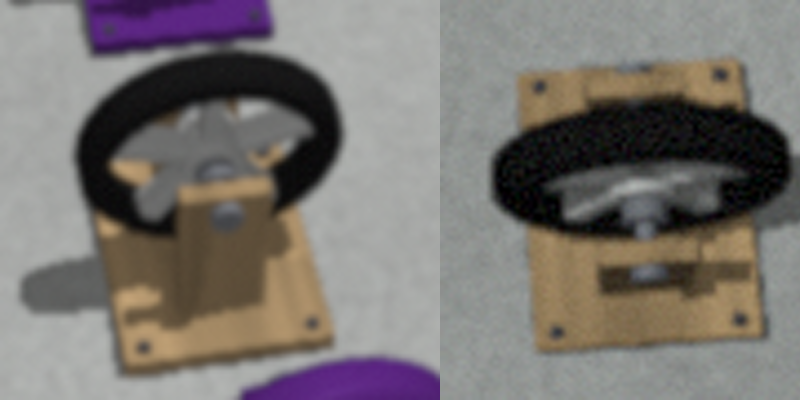

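The crop shows the target: plywood stand, black tyre, silver spokes, leaning slightly away from the robot. Its centre is about (0.593, 0.149) and its yaw about 5.9°. Now working out the rows to hover above it.

Run:
```python
from h import *
a=75.05;N=12
for i in range(N):
    th=np.radians(a-i*69.1/N); w=np.array([.593-.174,.1486-.6518])/N
    print(np.round([w@[np.cos(th),np.sin(th)],w@[np.sin(th),-np.cos(th)]],3).tolist())
```

```text
[-0.032, 0.045]
[-0.027, 0.047]
[-0.022, 0.05]
[-0.017, 0.052]
[-0.012, 0.053]
[-0.006, 0.054]
[-0.001, 0.055]
[0.005, 0.054]
[0.01, 0.054]
[0.016, 0.052]
[0.021, 0.05]
[0.026, 0.048]
```

Request:
play_rows(
  series=[
    [0.05,-0.032,0.045,0,0.1],
    [0.05,-0.027,0.047,0,0.1],
    [0.05,-0.022,0.05,0,0.1],
    [0.05,-0.017,0.052,0,0.1],
    [0.05,-0.012,0.053,0,0.1],
  ],
)

```text
clock: 1.02
position: [0.3492, 0.4403, 0.2315]
tool_rot: [[0.692, 0.722, 0.0], [0.722, -0.692, 0.0], [0.0, -0.0, -1.0]]
contact_force: [0.2, 0.8, 0.6]
gripper_width: 0.0499
```

Request:
play_rows(
  series=[
    [0.05,-0.006,0.054,0,0.1],
    [0.05,-0.001,0.055,0,0.1],
    [0.05,0.005,0.054,0,0.1],
    [0.05,0.01,0.054,0,0.1],
    [0.05,0.016,0.052,0,0.1],
  ],
)

```text
clock: 1.65
position: [0.5247, 0.2314, 0.2316]
tool_rot: [[0.953, 0.302, 0.0], [0.302, -0.953, 0.001], [0.001, -0.0, -1.0]]
contact_force: [-0.2, 0.0, -0.1]
gripper_width: 0.0495
```

Request:
play_rows(
  series=[
    [0.05,0.021,0.05,0,0.1],
    [0.05,0.026,0.048,0,0.1],
    [0.05,0,0,0,0],
    [0.05,0,0,0,0],
  ],
)

```text
clock: 2.15
position: [0.5942, 0.1504, 0.2311]
tool_rot: [[0.994, 0.11, -0.0], [0.11, -0.994, 0.0], [-0.0, -0.0, -1.0]]
contact_force: [-0.0, -0.5, -0.7]
gripper_width: 0.0499
```

Run:
```python
from h import *
s=bot.sense(); print(s); R=np.array(s['tool_rot']);p=np.array(s['position'])
x=np.array([np.cos(.1035),np.sin(.1035),0])
print('to centre tool', R.T@(np.array([.593,.1486,p[2]])-p), 'yaw err',np.degrees(np.arctan2(R[1,0],R[0,0]))-5.93)
snap('wrist','wr1')
```

```text
{'clock': 2.15, 'joint_pos': array([-44.46277378,  20.58846525,  31.15049475, 101.66787136,
       -12.00812395,  61.07494436,  -2.75906809]), 'joint_velocities': array([-1.17959825, -0.47399373, -0.73994601,  0.262283  ,  0.08856826,
       -0.02569787,  0.00759101]), 'joint_efforts': array([ 2.81921893e+00, -7.59289312e+01,  1.26789773e+01, -4.46689975e+01,
        1.60687552e-01, -3.88542702e-02,  1.52951467e-02]), 'position': array([0.59424237, 0.15041025, 0.2311189 ]), 'tool_rot': array([[ 9.93917349e-01,  1.10127621e-01, -4.59472821e-04],
       [ 1.10127668e-01, -9.93917447e-01,  7.81447560e-05],
       [-4.48072157e-04, -1.28270099e-04, -9.99999891e-01]]), 'contact_force': array([-0.01023048, -0.47396664, -0.72810158]), 'moment': array([ 0.03082078,  0.00950425, -0.02029678]), 'gripper_width': 0.04989460761617195}
to centre tool [-1.43417330e-03  1.66242441e-03  4.29373826e-07] yaw err 0.392675747339263
```

View pics/wr1.png

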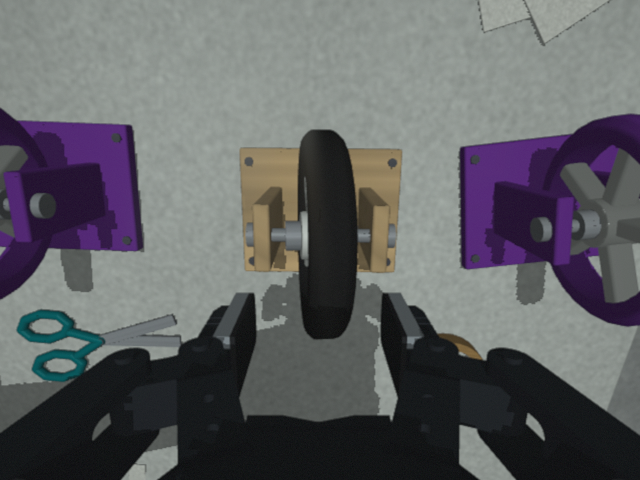

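The wheel sits between the fingers, tyre top at about (328,140), base centred at x≈320 and square with the jaws. Next I widen the jaws, lower them and push away.

Request:
play_rows(
  series=[
    [0.06,0.001,0.002,0.0,0.007],
    [0.06,0,0,0.03,0],
    [0.06,0,0,0.03,0],
    [0.06,0,0,0.023,0],
    [0.06,0,0,0,0],
  ],
)

```text
clock: 2.82
position: [0.5945, 0.1487, 0.1471]
tool_rot: [[0.995, 0.104, -0.002], [0.104, -0.995, -0.001], [-0.003, 0.001, -1.0]]
contact_force: [0.4, -0.6, 0.4]
gripper_width: 0.0598
```

Request:
play_rows(
  series=[
    [0.06,0.006,0,0,0],
    [0.06,0.006,0,0,0],
    [0.06,0.005,0,0,0],
    [0.06,0.003,0,0,0],
    [0.06,0,0,0,0],
  ],
)

```text
clock: 3.45
position: [0.6157, 0.1502, 0.1483]
tool_rot: [[0.995, 0.103, 0.0], [0.103, -0.995, -0.0], [0.0, 0.0, -1.0]]
contact_force: [-0.1, -0.4, -0.1]
gripper_width: 0.0601
```

Request:
play_rows(
  series=[
    [0.06,0.003,0,0,0],
    [0.06,0.003,0,0,0],
    [0.06,0,0,0,0],
  ],
)

```text
clock: 3.82
position: [0.6216, 0.1509, 0.1483]
tool_rot: [[0.995, 0.103, -0.0], [0.103, -0.995, -0.0], [-0.0, 0.0, -1.0]]
contact_force: [-0.3, -0.4, -0.6]
gripper_width: 0.06
```

Request:
play_rows(
  series=[
    [0.06,0.002,0,0,0],
    [0.06,0.002,0,0,0],
    [0.06,0,0,0,0],
  ],
)

```text
clock: 4.2
position: [0.6257, 0.1513, 0.1483]
tool_rot: [[0.995, 0.103, 0.0], [0.103, -0.995, -0.0], [0.0, 0.0, -1.0]]
contact_force: [-0.0, -0.7, -0.1]
gripper_width: 0.0603
```

Run:
```python
from h import *
snap('wrist','wr2')
```

```text
(no output)
```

View pics/wr2.png

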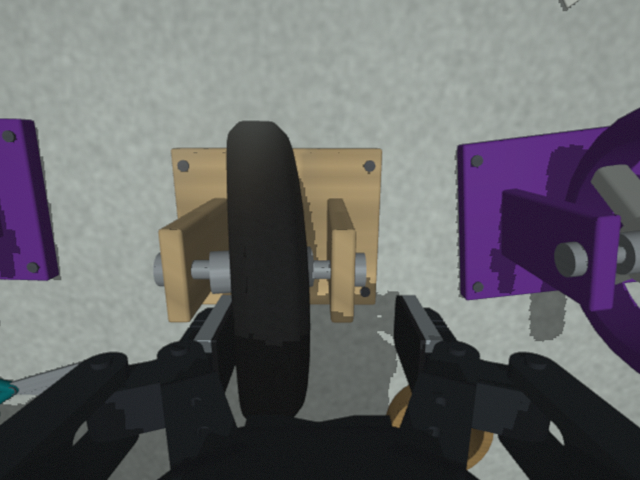

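The tyre at x≈235–305 is just reaching the near (left) finger at x≈232. I'll keep pushing in small steps until the force shows the stop.

Request:
play_rows(
  series=[
    [0.06,0.002,0,0,0],
    [0.06,0.002,0,0,0],
    [0.06,0,0,0,0],
  ],
)

```text
clock: 4.62
position: [0.6296, 0.1517, 0.1482]
tool_rot: [[0.995, 0.103, -0.0], [0.103, -0.995, -0.0], [-0.0, 0.0, -1.0]]
contact_force: [-0.7, -0.5, -0.7]
gripper_width: 0.0599
```

Request:
play_rows(
  series=[
    [0.06,0.002,0,0,0],
    [0.06,0.001,0,0,0],
    [0.06,0,0,0,0],
  ],
)

```text
clock: 5.0
position: [0.6319, 0.152, 0.148]
tool_rot: [[0.995, 0.103, -0.001], [0.103, -0.995, -0.0], [-0.001, 0.0, -1.0]]
contact_force: [-5.0, -0.6, 0.2]
gripper_width: 0.0602
```

Request:
play_rows(
  series=[
    [0.06,0.001,0,0,0],
    [0.06,0,0,0,0],
  ],
)

```text
clock: 5.25
position: [0.6324, 0.152, 0.1479]
tool_rot: [[0.995, 0.103, -0.002], [0.103, -0.995, -0.0], [-0.002, 0.0, -1.0]]
contact_force: [-8.4, -0.9, 1.5]
gripper_width: 0.0601
```

Request:
play_rows(
  series=[
    [0.06,0.001,0,0,0],
    [0.06,0,0,0,0],
  ],
)

```text
clock: 5.5
position: [0.633, 0.1521, 0.1478]
tool_rot: [[0.995, 0.103, -0.003], [0.103, -0.995, -0.0], [-0.003, 0.0, -1.0]]
contact_force: [-10.5, -0.3, 2.6]
gripper_width: 0.0601
```

Force is well above the hub friction, so this should be the stop. Resting here while I verify the tilt from the cameras.

Request:
play_rows(
  series=[
    [0.06,0,0,0,0],
    [0.06,0,0,0,0],
    [0.06,0,0,0,0],
    [0.06,0,0,0,0],
  ],
)

```text
clock: 6.0
position: [0.633, 0.1521, 0.1478]
tool_rot: [[0.995, 0.103, -0.003], [0.103, -0.995, -0.0], [-0.003, 0.0, -1.0]]
contact_force: [-10.0, -0.7, 1.6]
gripper_width: 0.0597
```

```bash
cat >> h.py <<'E'
O=np.array([.593,.1486,0]); X=np.array([.9947,.103,0]); Y=np.array([-.103,.9947,0])
def tilt(f):
    'ring fit: black points in the stand frame, annulus 50..80 mm off the hub; gripper excluded'
    for n in ['scene','wrist']:
        s=bot.sense(); p,d=snap(n,f+n)
        if n=='wrist':
            c=bot.camera_params(n); v,u=np.mgrid[0:480,0:640]
            P=np.stack([(u-c['cx'])/c['fx']*d,(v-c['cy'])/c['fy']*d,d],-1)
            H=np.array(c['hand_eye']); w=(P@H[:3,:3].T+H[:3,3])@np.array(s['tool_rot']).T+np.array(s['position'])
        else: w=cloud(n,d)
        q=np.stack([(w-O)@X,(w-O)@Y,w[...,2]-.1],-1)
        r=np.hypot(q[...,1],q[...,2])
        m=(d>0)&(p.max(2)<80)&(abs(q[...,0])<.045)&(r>.045)&(r<.082)&(abs(q[...,1])>.028)
        q=q[m]; k=np.abs(q[:,2])<.06
        # slope of x against z over the tyre
        for lab,e in (('L',q[:,1]>0),('R',q[:,1]<0)):
            a=q[e]
            if len(a)>30:
                A=np.c_[a[:,2],np.ones(len(a))]; z=np.linalg.lstsq(A,a[:,0],rcond=None)[0]
                print(n,lab,len(a),'tilt',round(np.arctan(z[0]),3),'offset mm',round(z[1]*1e3,1),'z',a[:,2].min().round(3),a[:,2].max().round(3))
E
python3 - <<'E'
from h import *
tilt('t1')
E
```

```text
scene L 314 tilt 0.313 offset mm 10.1 z -0.047 0.066
scene R 472 tilt 0.252 offset mm 10.8 z -0.059 0.069
wrist L 9606 tilt 0.323 offset mm -0.1 z -0.048 0.069
wrist R 1349 tilt 0.464 offset mm -11.8 z 0.009 0.068
```

View pics/t1scene.png

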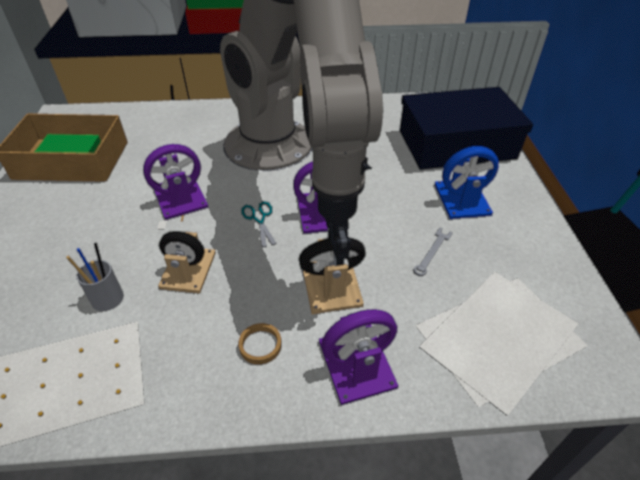

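The far stop is reached: tilt about 0.28 (0.25–0.32 across the fits), and the picture shows the wheel at (333,258) leaning away with only the fingers in it. Now rocking it towards the robot.

Request:
play_rows(
  series=[
    [0.06,-0.008,0,0,0],
    [0.06,-0.008,0,0,0],
    [0.06,-0.007,0,0,0],
    [0.06,-0.007,0,0,0],
    [0.06,-0.007,0,0,0],
  ],
)

```text
clock: 6.72
position: [0.5973, 0.1484, 0.1484]
tool_rot: [[0.995, 0.103, 0.0], [0.103, -0.995, 0.0], [0.0, -0.0, -1.0]]
contact_force: [2.7, -0.1, 2.0]
gripper_width: 0.0603
```

Request:
play_rows(
  series=[
    [0.06,-0.007,0,0,0],
    [0.06,-0.007,0,0,0],
    [0.06,-0.007,0,0,0],
    [0.06,-0.007,0,0,0],
    [0.06,-0.006,0,0,0],
  ],
)

```text
clock: 7.35
position: [0.5633, 0.1449, 0.1483]
tool_rot: [[0.995, 0.103, -0.0], [0.103, -0.995, -0.0], [-0.0, 0.0, -1.0]]
contact_force: [1.7, -0.5, 0.1]
gripper_width: 0.0605
```

Request:
play_rows(
  series=[
    [0.06,-0.003,0,0,0],
    [0.06,-0.002,0,0,0],
    [0.06,-0.002,0,0,0],
    [0.06,0,0,0,0],
  ],
)

```text
clock: 7.85
position: [0.5586, 0.1444, 0.1484]
tool_rot: [[0.995, 0.103, 0.004], [0.103, -0.995, 0.0], [0.004, 0.0, -1.0]]
contact_force: [16.0, 1.8, -12.2]
gripper_width: 0.06
```

Request:
play_rows(
  series=[
    [0.06,0,0,0,0],
    [0.06,0,0,0,0],
    [0.06,0,0,0,0],
    [0.06,0,0,0,0],
  ],
)

```text
clock: 8.35
position: [0.5586, 0.1444, 0.1484]
tool_rot: [[0.995, 0.103, 0.004], [0.103, -0.995, -0.0], [0.004, 0.0, -1.0]]
contact_force: [15.0, 1.5, -12.2]
gripper_width: 0.0599
```

Run:
```python
from h import *
tilt('t2')
```

```text
scene L 454 tilt -0.257 offset mm 13.8 z -0.055 0.07
scene R 559 tilt -0.316 offset mm 14.5 z -0.06 0.07
wrist L 9597 tilt -0.35 offset mm 7.9 z -0.051 0.068
wrist R 1394 tilt -0.458 offset mm 17.0 z 0.009 0.068
```

View pics/t2wrist.png

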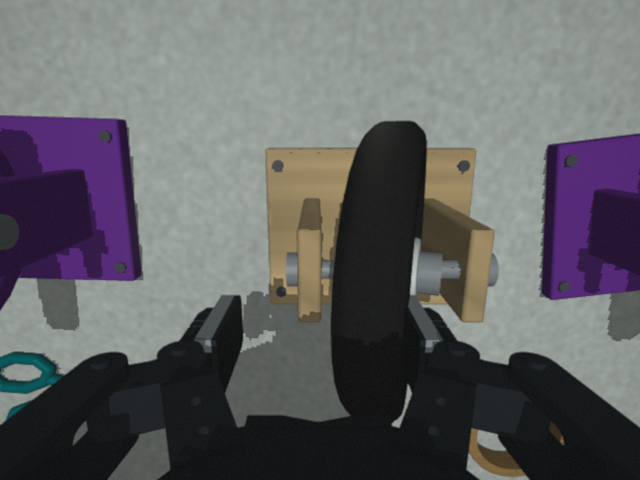

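The near stop is reached too: tilt about -0.28 by symmetry, force 15 N, and the picture shows the tyre top at (400,130) against the right finger at (415,310). From the two stops, upright sits at TCP x≈0.596. Centre there and close the jaws evenly.

Request:
play_rows(
  series=[
    [0.06,0.008,0,0,0],
    [0.06,0.008,0,0,0],
    [0.06,0.008,0,0,0],
    [0.06,0.008,0,0,0],
    [0.06,0.007,0,0,0],
  ],
)

```text
clock: 9.07
position: [0.596, 0.1482, 0.1482]
tool_rot: [[0.995, 0.103, -0.0], [0.103, -0.995, -0.0], [-0.0, 0.0, -1.0]]
contact_force: [-2.0, -0.6, 2.3]
gripper_width: 0.0596
```

Request:
play_rows(
  series=[
    [0.05,0,0,0,0],
    [0.042,0,0,0,0],
    [0.036,0,0,0,0],
    [0.031,0,0,0,0],
    [0.031,0,0,0,0],
  ],
)

```text
clock: 9.7
position: [0.5956, 0.1482, 0.1484]
tool_rot: [[0.995, 0.103, 0.0], [0.103, -0.995, 0.0], [0.0, -0.0, -1.0]]
contact_force: [-1.6, 0.0, 0.8]
gripper_width: 0.0312
```

Request:
play_rows(
  series=[
    [0.029,0,0,0,0],
    [0.029,0,0,0,0],
    [0.029,0,0,0,0],
  ],
)

```text
clock: 10.07
position: [0.5956, 0.1482, 0.1483]
tool_rot: [[0.995, 0.103, -0.0], [0.103, -0.995, -0.0], [-0.0, 0.0, -1.0]]
contact_force: [-1.6, 0.9, 0.7]
gripper_width: 0.0288
```

Run:
```python
from h import *
tilt('t3')
```

```text
scene L 424 tilt 0.021 offset mm 11.3 z -0.056 0.072
scene R 521 tilt -0.046 offset mm 12.6 z -0.06 0.071
wrist L 9340 tilt -0.036 offset mm 4.4 z 0.005 0.07
wrist R 1232 tilt -0.078 offset mm 7.1 z 0.043 0.069
```

View pics/t3wrist.png

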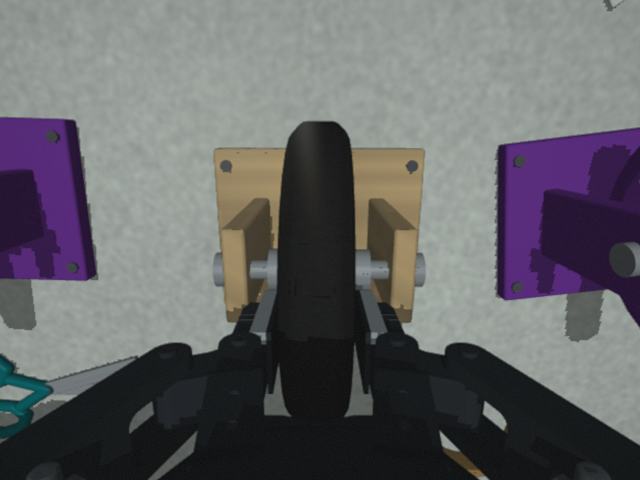

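Upright: the tyre is centred at x≈318 against the base centre at 320, and the scene fits average about -0.01 rad. Open and lift clear.

Request:
play_rows(
  series=[
    [0.034,0,0,0,0],
    [0.045,0,0,0,0],
    [0.06,0,0,0,0],
    [0.06,0,0,0,0],
    [0.06,0,0,0,0],
  ],
)

```text
clock: 10.8
position: [0.5957, 0.1483, 0.1483]
tool_rot: [[0.995, 0.103, -0.0], [0.103, -0.995, -0.0], [-0.0, 0.0, -1.0]]
contact_force: [0.4, -0.5, 0.4]
gripper_width: 0.06
```

Request:
play_rows(
  series=[
    [0.06,0,0,-0.02,0],
    [0.06,0,0,-0.04,0],
    [0.06,0,0,-0.05,0],
    [0.06,0,0,-0.03,0],
    [0.06,0,0,0,0],
  ],
)

```text
clock: 11.42
position: [0.5968, 0.1482, 0.2921]
tool_rot: [[0.995, 0.102, 0.005], [0.102, -0.995, 0.002], [0.005, -0.002, -1.0]]
contact_force: [0.5, 0.6, 0.3]
gripper_width: 0.0597
```

Run:
```python
from h import *
tilt('t4'); s=bot.sense(); print(s['clock'],s['position'],s['contact_force'])
a=cv2.imread('pics/t4scene.png')[215:325,130:390]; b=cv2.imread('pics/scene0.png')[215:325,130:390]
cv2.imwrite('pics/fin.png',cv2.resize(np.vstack([b,a]),None,fx=2.7,fy=2.7,interpolation=2))
```

```text
scene L 426 tilt 0.018 offset mm 11.4 z -0.056 0.072
scene R 514 tilt -0.043 offset mm 12.6 z -0.06 0.072
wrist L 2349 tilt -0.04 offset mm 4.6 z 0.006 0.07
wrist R 986 tilt -0.03 offset mm 3.6 z 0.031 0.07
11.525 [0.59557096 0.14825025 0.28896541] [-0.17882784  0.23984296 -0.13915927]
```

View pics/fin.png

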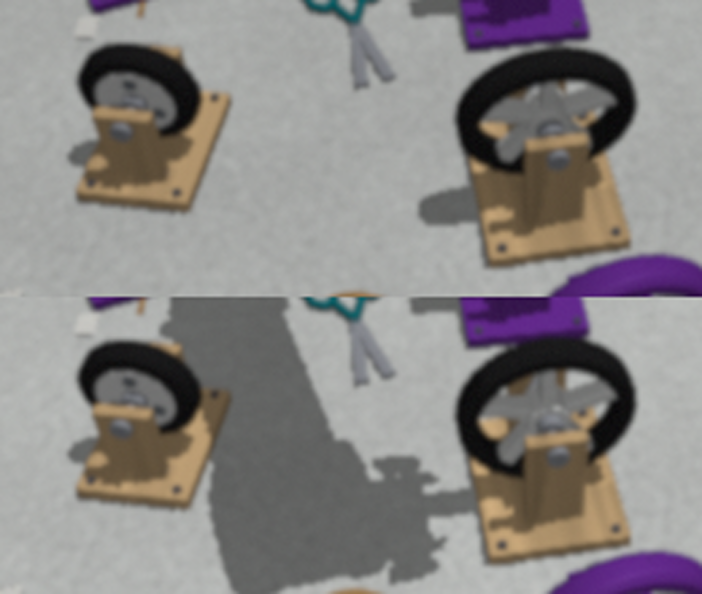

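The bottom view, taken after lifting, shows the big wheel at (545,410) upright and the small wheel at (140,385) unchanged. The gripper is clear, so I'm handing in.

```bash
python3 -c "
from bench import bot
print(bot.finish_job())"
```

```text
the job is handed in; nothing more can be done
None
```

I rocked the larger wheel (plywood stand, black five-spoke tyre) away from the robot to its stop, then towards the robot to its stop. I then closed the jaws evenly to set it upright, opened them, and lifted clear to about 0.29 m. The job was handed in at about 11.5 s of the 34 s allowed.

- **Away from the robot:** the push force reached about 10 N, and the scene-camera fits averaged about +0.28 rad. It rested there for about half a second.
- **Towards the robot:** the push force reached about 15 N, and the scene-camera fits averaged about -0.29 rad. It rested there for about half a second.
- **Upright after release:** the scene-camera fits average about -0.01 rad. Single fits ranged from -0.04 to +0.02, and both wrist-camera fits gave about -0.03 to -0.04. Those rougher fits had also overestimated the tilt at both stops.
- **Disagreement:** the midpoint between the two stops lay about 2.5 mm from the centre I had measured in the top camera. I used the midpoint to set the wheel upright.
- **Small wheel and contact:** the small wheel looked unchanged from the first picture. The contact force read about zero at the end.

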